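# Pop open the egg keeper and catch its tray

## Task

Open the pop-out egg keeper without jolting the eggs: lightly press down the orange release tab with one fingertip while the other finger stands just in front of the green tray, so that the tray springs out only a centimetre or so and is trapped against that finger, and hold it there for a second. Then let the tab come up and back the finger away slowly so that the tray follows it out to its stop, and leave it fully open. Only push and block: grip or lift nothing, and leave the carton, yoghurt pot, pepper mill and tin alone.

Things in the scene. Friction and masses are not known exactly. Their poses are not given: they have to be found in the camera images.
- egg_keeper: Egg keeper: low box, white base, clear cover, six eggs on a sliding tray; 130 (x) x 190 (y) x 77 mm high, held to the worktop by suction feet, so it does not move. Origin: centre of its underside, on the worktop; -x points out of its front (at x = -65 mm), roughly to the robot; y runs along the front, z up. Front: y -95 to -53 mm white housing with tab, the rest green tray.
- tab_top (a point): Middle of the top face of the orange release tab; axes as the keeper's; moves with it. The tab is a level tongue 24 mm wide (y) and 8 mm thick that sticks out 42 mm from the keeper's front (keeper's x = -107 to -65 mm) at y = -74 mm; this point is 23 mm out from the front, 44 mm above the worktop. It is pressed straight down.
- release (a joint): How far the orange tab is pressed down, m: 0 = up, 0.009 = fully down. A spring returns it: about 3 N to start, 5.5 N fully down. At about 0.005 its latch frees the tray.
- tray_front (a point): Middle of the upper edge of the green tray front, on its outer face; axes as the keeper's; moves with the tray. The front is a flat upright plate 142 mm wide (keeper's y = -51 to +91 mm), 12 to 69 mm above the worktop, flush with the keeper's front while shut.
- egg_tray (a joint): How far the tray is out along the keeper's -x, m: 0 = shut and latched, 0.060 = at its stop. Once unlatched a spring pushes it out with about 3.5 N (2.5 N at the stop); left free it shoots out within about 0.3 s. It follows a finger that backs away slowly and stays at the stop by itself. About 0.45 kg; the eggs are part of it.
- egg_carton: Bystander: cardboard egg carton, 106 x 155 x 72 mm, beside the keeper on its far-left side (the keeper's +y). Origin: centre of its underside.
- yoghurt_pot: Bystander: yoghurt pot, 72 mm in diameter, 71 mm high, in front of the carton, left of the tray's path. Origin: centre of its underside.
- pepper_mill: Bystander: dark wooden pepper mill, 58 mm in diameter, 170 mm high, to the right of the keeper. Origin: centre of its underside.
- tin: Bystander: red food tin, 75 mm in diameter, 58 mm high, right of the pepper mill. Origin: centre of its underside.

How it is judged:
On the way, in this order (a step that is already met when the one before it is completed fails the run):
1. the orange tab is pressed down far enough to free the latch (value of joint release above 0.0035 m and value of joint egg_tray below 0.03 m).
2. the popped tray is stopped 3 to 30 mm out and rests against the finger for half a second (value of joint egg_tray between 0.003 and 0.03 m and velocity of joint egg_tray between -0.03 and 0.03 m/s and contact force between anything else and egg_tray above 0.5 N), for 0.5 s.
3. the tray has been eased out to its stop (value of joint egg_tray above 0.056 m), for 0.1 s.
At the end, for the whole second after the job is handed in: The tray stands fully open (at least 56 of its 60 mm) and still, the tab is up again (within 2 mm), and carton, pot, pepper mill and tin are within 20 mm of their places (value of joint egg_tray above 0.056 m and velocity of joint egg_tray between -0.01 and 0.01 m/s and value of joint release below 0.002 m and distance of each of egg_carton, yoghurt_pot, pepper_mill, tin from where it was at the start of the episode below 0.02 m); the robot touches nothing.
It fails at once if the tray shoots out: it moves outward faster than 0.2 m/s when more than 32 mm out (value of joint egg_tray above 0.032 m and velocity of joint egg_tray above 0.2 m/s).
It fails at once if the carton, pot, pepper mill or tin is lifted, or knocked more than 25 mm away (distance of any of egg_carton, yoghurt_pot, pepper_mill, tin from where it was at the start of the episode above 0.025 m).
It fails at once if the tab or the tray is pinched or forced with over 35 N (contact force between the fingers and release above 35 N or contact force between the fingers and egg_tray above 35 N).
It also fails if it takes over 38 s, if anything falls off the work surface, if the arm or the gripper's body presses on something with over 40 N, if the wrist force passes 120 N, or if a joint passes its speed limit or range.

## Robot

A 7-joint arm with a two-finger parallel gripper is mounted at the origin on a cart in front of the work surface, level with it; the furniture and walls round the work are solid. World frame = base frame: x ahead of the robot, y to its left, z up, the work surface at z = 0. Lengths are in m, angles in rad, forces in N, time in s.
With the tool pointing down it reaches from about 0.35 to 0.9 m from the base axis. Payload 8.1 kg.
Tool frame: the origin (TCP) lies between the finger pads; the fingertips stand ahead of it and the grasp point (between the pads) is the TCP (arm.nose_length is the z of the fingertips in the tool frame, in m); z points along the fingers, y is the line along which they close (so a half turn about z gives the same grasp; the last joint's range is limited). The gripper opens to 92 mm and grips with 3 to 60 N. Pads are 19 mm wide; open, the fingers measure 130 mm over their backs; the gripper's body (75 mm by 190 mm) begins 47 mm behind the grasp point.
Start: joints at [1.085, 0.434, 0.025, 1.573, -0.012, 1.134, -0.075], TCP at [0.233, -0.58, 0.246] pointing down, gripper open.
Joint ranges: [-2.62, 2.62], [-0.44, 2.09], [-1.27, 1.32], [0.08, 2.57], [-1.32, 4.46], [0.12, 2], [-2.74, 2.74]. Speed limits (rad/s): [2.22, 2.22, 3.01, 3.01, 3.14, 3.14, 3.14].

## Interface

Orientations are given as a rotation vector (axis times angle).
In Python, from cell import sensors, optics, arm gives the robot as it stands.
- The arm moves only by the tool arm_command, never from a script. Its argument "deltas" is one flat list of numbers, 7 for each row, row after row: the turn, a rotation vector about the world's x, y, z as a fraction of full scale, then the shift along the world's x, y, z as a fraction of full scale, then the finger opening in mm, from 0 to 91.8. In form: [wx, wy, wz, dx, dy, dz, fingers, wx, wy, wz, dx, dy, dz, fingers, ...]. A call has 1 to 20 rows; each row is the pose to reach, as a shift and turn from the pose commanded when the call began; what a row does not reach only later rows make up. Full scale, the value 1, is 1 m for a shift and 90 degrees for a turn. A row lasts 1/10 s, in which the tool goes at most 50 mm and 8.59 degrees, less where a joint would pass 70% of its speed; a pose out of reach is approached as far as the arm can. A call with a number of a shift or a turn outside -1 to 1 is refused whole. A call with a gripper value outside its range is refused whole. The fingers move at their own pace and stop on an object; "force" is the grip in N (left out, the last holds). Time passes only in rows, so rows that repeat a pose let the fingers close. It gives the time, the measured TCP pose, the force, the opening and the grip force at its end, in the units of the state.
- sensors.observe(): the state, without advancing time (a new reading comes with each control period).
- optics.get_image(name): name is "side" or "top" or "wrist"; returns the picture (420x560x3 uint8, blue, green, red); there is no depth.
- optics.calibration(name): a dict with "camera_matrix" (3x3 intrinsics, pixels), "rvec" (rotation vector, rad) and "tvec" (3), from world to camera coordinates, as OpenCV has them. Camera axes: x right, y down, z forward; pixel columns grow to the right and rows downward; lengths in m; the calibration is good to about 2 mm. The wrist camera is an equidistant fisheye: a pixel r from the principal point sees the ray r / f radians off the axis. A picture is of the moment at which its call begins: read the wrist's pose just before it. calibration takes no time and is no camera call; for the wrist camera it gives the pose at the moment of the call.
- arm.sign_off(): hands the job in; it is judged then, once.
The state is a dict: "clock": time; "joints": joint angles; "dq": joint speeds; "joint_efforts": joint torques, N m; "position": TCP position; "ee_rot": TCP orientation; "force": force on the tool from outside, world axes, zero at the start; "ft_torque": the same for the moment, N m; "width": opening from 0.0 (shut) to 1.0 (fully open); "gripper_force": force on a finger pad.
Only numpy, scipy, OpenCV 4.12 (cv2) and the standard library are available. Lean on these libraries where they do the work, as an engineer would, in place of code of your own. Each camera call takes 0.05 s, during which the arm holds its last target. There are 200 camera calls.

## Working session

There is one attempt and no reset: what is moved stays moved. The work goes in short steps, Python scripts to look and compute and a tool call to move; the robot and the scene stay as the last step left them, time stands still between calls to the robot, and variables do not carry over. Pictures are saved under pics/ and viewed, at most 10 in all, crops included, and the job is handed in when it is done.

Besides the shell and the picture viewer there is one more tool, called after "Request:" as name(argument=value, ...) on one line, values as JSON. arm_command: Moves the arm, as the interface text tells. Its arguments: {"type":"object","properties":{"deltas":{"type":"array","items":{"type":"number"}},"force":{"type":"number"}},"required":["deltas"]}

```bash
mkdir -p pics; python3 - <<'E'
from cell import sensors, optics, arm
import cv2,numpy as np
print(sensors.observe(), arm.nose_length)
ims=[]
for n in("side","top"):
    im=optics.get_image(n); cv2.imwrite(f"pics/{n}0.png",im)
    c=optics.calibration(n); print(n,c)
E
```

```text
{'clock': 0.0, 'joints': array([ 1.08539733,  0.43522614,  0.02497084,  1.57409501, -0.01161546,
        1.13398697, -0.07508082]), 'dq': array([ 0.00054119,  0.00011548, -0.00098088,  0.00157087,  0.00121062,
        0.00115584,  0.00145469]), 'joint_efforts': array([-2.41661357e-03, -6.67871332e+01,  9.84374397e-01, -3.14466691e+01,
       -6.06281147e-02,  4.27198922e-02,  1.43541374e-04]), 'position': array([ 0.23322545, -0.57933841,  0.24494376]), 'ee_rot': array([-3.08275575e+00, -5.97261863e-01,  6.64506882e-04]), 'force': array([ 0.36088371,  0.61048898, -0.47358061]), 'ft_torque': array([-0.05381544,  0.01430346, -0.02889459]), 'gripper_force': 0.0, 'width': 1.0058501672876583} 0.019
side {'camera_matrix': array([[487.75650846,   0.        , 281.25519241],
       [  0.        , 487.75650846, 206.27290944],
       [  0.        ,   0.        ,   1.        ]]), 'rvec': array([ 2.23155931,  0.15635607, -0.09007388]), 'tvec': array([-0.57974868,  0.01753856,  1.24662922])}
top {'camera_matrix': array([[474.55893283,   0.        , 280.83795136],
       [  0.        , 474.55893283, 210.28870097],
       [  0.        ,   0.        ,   1.        ]]), 'rvec': array([ 2.22697671, -2.16407475,  0.10330806]), 'tvec': array([-0.00950818,  0.58466693,  1.2169934 ])}
```

View pics/top0.png

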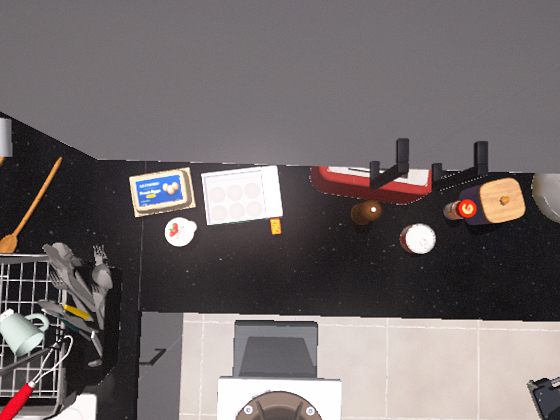

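View pics/side0.png

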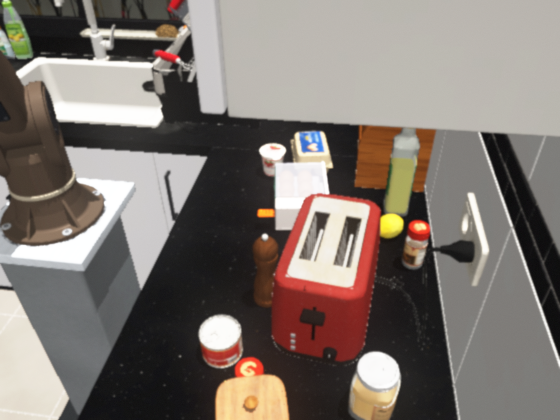

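The top view shows the keeper at about (205–283, 165–227) and the orange tab at (276, 226). The side view shows the tab at (266, 213), with nothing close in front of the keeper. Next I measure both.

```bash
cat > h.py <<'E'
import cv2,numpy as np
from cell import sensors, optics, arm
def rays(n,px,c=None):
    c=c or optics.calibration(n); K=c["camera_matrix"];R=cv2.Rodrigues(c["rvec"])[0];t=np.ravel(c["tvec"])
    px=np.float64(px).reshape(-1,1,2)
    if n=="wrist": u=cv2.fisheye.undistortPoints(px,K,np.zeros(4))   # equidistant
    else: u=cv2.undistortPoints(px,K,None)
    d=np.c_[u[:,0],np.ones(len(u))]@R
    return -R.T@t,d
def plane(n,px,z,c=None):
    o,d=rays(n,px,c); return o+d*((z-o[2])/d[:,2])[:,None]
def orange(im):
    h=cv2.cvtColor(im,cv2.COLOR_BGR2HSV); return cv2.inRange(h,(8,150,120),(25,255,255))
def white(im):
    h=cv2.cvtColor(im,cv2.COLOR_BGR2HSV); return cv2.inRange(h,(0,0,150),(180,70,255))
def blob(m,near):
    n,l,s,c=cv2.connectedComponentsWithStats(m)
    i=min((i for i in range(1,n) if s[i,4]>20),key=lambda i:np.hypot(*(c[i]-near)))
    return (l==i).astype(np.uint8),s[i],c[i]
E
python3 - <<'E'
from h import *
im=cv2.imread("pics/top0.png")
m,s,c=blob(orange(im),(276,226)); print(s,c)
r=cv2.minAreaRect(cv2.findNonZero(m)); print(r, plane("top",[r[0],c],.044), plane("top",cv2.boxPoints(r),.044))
m,s,c=blob(white(im),(275,190)); print(s,c)
r=cv2.minAreaRect(cv2.findNonZero(m)); print(r, plane("top",cv2.boxPoints(r),.077))
im=cv2.imread("pics/side0.png")
m,s,c=blob(orange(im),(266,213)); print(s,c,plane("side",[c],.042))
cv2.imwrite("pics/z.png",cv2.resize(cv2.imread("pics/top0.png")[150:250,120:300],None,fx=4,fy=4,interpolation=2))
E
```

```text
[270 218  11  17 143] [275.37762238 226.02797203]
((275.3780822753906, 225.90243530273438), (15.791709899902344, 9.6075439453125), 83.6598129272461) [[0.54267832 0.02056682 0.044     ]
 [0.54235785 0.02055881 0.044     ]] [[0.56095685 0.0355239  0.044     ]
 [0.56438149 0.01120622 0.044     ]
 [0.52442962 0.00563414 0.044     ]
 [0.52103798 0.02990032 0.044     ]]
[ 201  165   82   60 3990] [241.62781955 194.35639098]
((241.72280883789062, 194.41595458984375), (52.46048355102539, 76.64635467529297), 83.36748504638672) [[0.66850034 0.21109072 0.077     ]
 [0.69682413 0.0219138  0.077     ]
 [0.56645829 0.003124   0.077     ]
 [0.53900987 0.19098058 0.077     ]]
[257 209  18   9 152] [265.45394737 212.84868421] [[0.54489764 0.02109643 0.042     ]]
```

View pics/z.png

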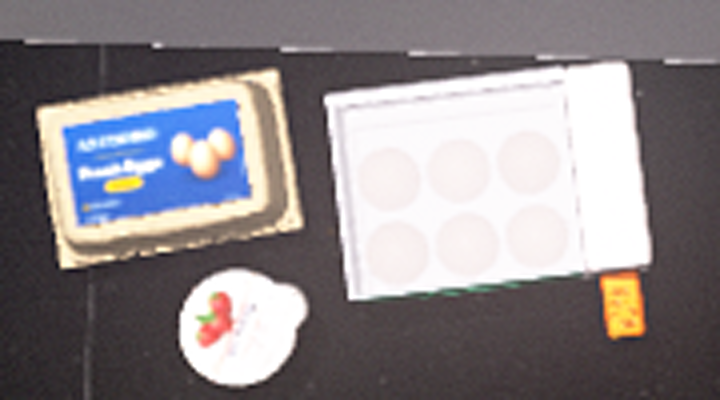

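Keeper centre is about (0.618, 0.107) with yaw about +0.145 rad, and the tab agrees with it. I'm moving to hover with the tool's y axis along the front.

Request:
arm_command(deltas=[0, 0, -0.01, 0.015, 0.033, 0, 91.8, 0, 0, -0.02, 0.03, 0.066, 0, 91.8, 0, 0, -0.03, 0.047, 0.103, 0, 91.8, 0, 0, -0.04, 0.064, 0.14, 0, 91.8, 0, 0, -0.05, 0.081, 0.177, 0, 91.8, 0, 0, -0.06, 0.098, 0.214, 0, 91.8, 0, 0, -0.07, 0.115, 0.251, 0, 91.8, 0, 0, -0.08, 0.132, 0.289, 0, 91.8, 0, 0, -0.09, 0.149, 0.326, 0, 91.8, 0, 0, -0.1, 0.166, 0.363, 0, 91.8, 0, 0, -0.11, 0.183, 0.4, 0, 91.8, 0, 0, -0.12, 0.2, 0.437, 0, 91.8, 0, 0, -0.13, 0.217, 0.475, 0, 91.8, 0, 0, -0.14, 0.234, 0.512, 0, 91.8, 0, 0, -0.151, 0.25, 0.547, 0, 91.8, 0, 0, -0.151, 0.265, 0.58, 0, 91.8, 0, 0, -0.151, 0.28, 0.612, -0.02, 91.8, 0, 0, -0.151, 0.292, 0.638, -0.04, 91.8, 0, 0, -0.151, 0.3, 0.656, -0.05, 91.8, 0, 0, -0.151, 0.3, 0.656, -0.06, 91.8])

```text
clock: 2.1
position: [0.5337, 0.0796, 0.1847]
ee_rot: [-3.131, -0.235, 0.001]
force: [1.5, 0.1, 0.4]
width: 1.0
gripper_force: 0.0
```

```bash
python3 - <<'E'
from h import *
from scipy.spatial.transform import Rotation as R
s=sensors.observe(); print(s["clock"],s["position"],s["force"],R.from_rotvec(s["ee_rot"]).as_matrix().round(3))
im=optics.get_image("wrist");cw=optics.calibration("wrist");cv2.imwrite("pics/w1.png",im);print(cw)
np.save("cw.npy",cw,allow_pickle=True)
m=orange(im); n,l,st,c=cv2.connectedComponentsWithStats(m)
for i in range(1,n):
  if st[i,4]>30: print(st[i],c[i],plane("wrist",[c[i]],.044,cw))
E
```

```text
2.1 [0.53368436 0.07958396 0.18469619] [1.50202308 0.09389703 0.4339566 ] [[ 0.989  0.149 -0.001]
 [ 0.149 -0.989  0.002]
 [-0.    -0.002 -1.   ]]
{'camera_matrix': array([[325.1922621 ,   0.        , 277.00964969],
       [  0.        , 325.1922621 , 202.68701148],
       [  0.        ,   0.        ,   1.        ]]), 'rvec': array([-2.18976273,  1.88799361,  0.29558855]), 'tvec': array([-0.00243264,  0.49253368,  0.49601346])}
[19 89 12  5 37] [23.91891892 90.72972973] [[0.60876099 0.35588326 0.044     ]]
[327 175  28  37 936] [340.19230769 192.66987179] [[0.54375737 0.02105223 0.044     ]]
[435 276   8  20  65] [438.72307692 285.95384615] [[ 0.45672198 -0.11517836  0.044     ]]
[112 280   6  16  46] [114.69565217 288.32608696] [[0.40066686 0.23949425 0.044     ]]
[113 303   7  13  39] [115.66666667 308.84615385] [[0.37095017 0.24151732 0.044     ]]
[433 303   9  15  55] [437.50909091 310.05454545] [[ 0.42411337 -0.12741438  0.044     ]]
```

View pics/w1.png

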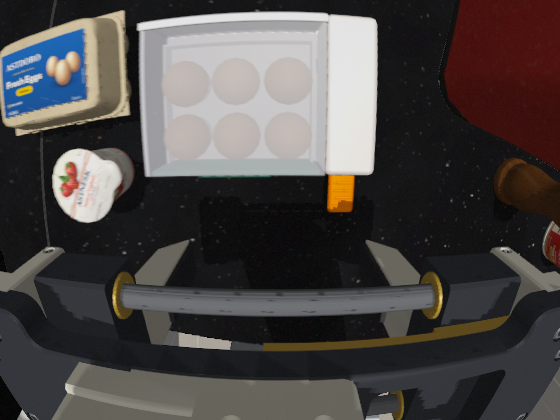

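The wrist view shows the tab at (340, 193), which puts it within about 1 mm of the earlier estimate. The fingers straddle it correctly, and the pot at (88, 185) is clear. Now I descend to just above the tab.

Request:
arm_command(deltas=[0, 0, 0, 0, 0, -0.02, 91.8, 0, 0, 0, 0, 0, -0.04, 91.8, 0, 0, 0, 0, 0, -0.06, 91.8, 0, 0, 0, 0, 0, -0.08, 91.8, 0, 0, 0, 0, 0, -0.095, 91.8, 0, 0, 0, 0, 0, -0.105, 91.8, 0, 0, 0, 0, 0, -0.11, 91.8, 0, 0, 0, 0, 0, -0.11, 91.8, 0, 0, 0, 0, 0, -0.11, 91.8, 0, 0, 0, 0, 0, -0.11, 91.8])

```text
clock: 3.15
position: [0.5339, 0.0762, 0.0765]
ee_rot: [-3.133, -0.228, -0.002]
force: [-0.1, -0.2, -0.5]
width: 0.999
gripper_force: 0.0
```

```bash
python3 - <<'E'
from h import *
from scipy.spatial.transform import Rotation as R
s=sensors.observe(); M=R.from_rotvec(s["ee_rot"]).as_matrix(); p=s["position"];print(s["clock"],p,s["force"])
Rk=R.from_euler("z",.145).as_matrix(); c=np.array([.6177,.1068,0])
for q in(.0555,-.0555): print((Rk.T@(p+M@[0,q,.019]-c)).round(4))
cv2.imwrite("pics/w2.png",optics.get_image("wrist"))
E
```

```text
3.15 [0.53391382 0.07624123 0.07648218] [-0.14395585 -0.24405719 -0.54379011]
[-0.0873 -0.0736  0.0575]
[-0.0873  0.0374  0.0575]
```

View pics/w2.png

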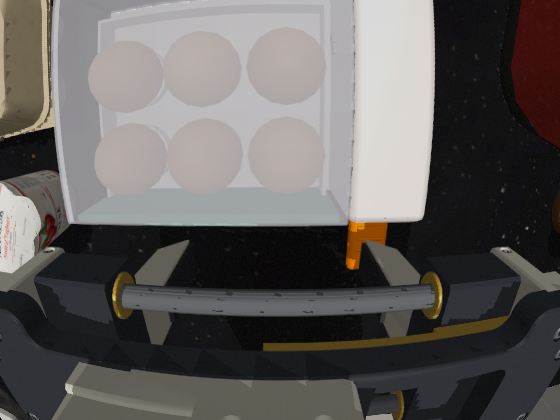

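The right fingertip at (375, 245) overhangs the tab (347–387, 222–270), and the left one stands in front of the tray. I'll check the fingertip corner by ray before pressing.

```bash
python3 - <<'E'
from h import *
from scipy.spatial.transform import Rotation as R
Rk=R.from_euler("z",.145).as_matrix(); c=np.array([.6177,.1068,0])
cw=optics.calibration("wrist")
f=lambda px,z:(plane("wrist",px,z,cw)-c)@Rk
print("tips",f([(365,242),(385,241),(188,241),(165,243)],.0575).round(4))
print("tab",f([(347,268),(359,269),(349,223),(387,222)],.044).round(4))
print("tray edge top corners",f([(75,222),(348,222)],.069).round(4),"cover", f([(420,222)],.077))
E
```

```text
tips [[-0.0777 -0.0665  0.0575]
 [-0.0774 -0.0781  0.0575]
 [-0.0771  0.03    0.0575]
 [-0.0787  0.0437  0.0575]]
tab [[-0.1012 -0.0611  0.044 ]
 [-0.1022 -0.0688  0.044 ]
 [-0.0717 -0.0598  0.044 ]
 [-0.0714 -0.083   0.044 ]]
tray edge top corners [[-0.0629  0.0938  0.069 ]
 [-0.0615 -0.0532  0.069 ]] cover [[-0.05892368 -0.08811729  0.077     ]]
```

Request:
arm_command(deltas=[0, 0, 0, 0, 0, -0.005, 91.8, 0, 0, 0, 0, 0, -0.01, 91.8, 0, 0, 0, 0, 0, -0.012, 91.8, 0, 0, 0, 0, 0, -0.013, 91.8, 0, 0, 0, 0, 0, -0.014, 91.8, 0, 0, 0, 0, 0, -0.015, 91.8, 0, 0, 0, 0, 0, -0.016, 91.8, 0, 0, 0, 0, 0, -0.017, 91.8, 0, 0, 0, 0, 0, -0.018, 91.8, 0, 0, 0, 0, 0, -0.019, 91.8, 0, 0, 0, 0, 0, -0.019, 91.8, 0, 0, 0, 0, 0, -0.019, 91.8])

```text
clock: 4.4
position: [0.5329, 0.076, 0.0566]
ee_rot: [3.133, 0.229, -0.001]
force: [-3.6, -1.4, 4.2]
width: 0.995
gripper_force: 3.8
```

The tray is pushing on the finger (-3.6 N along x) and the tab is pressed (4.2 N). I'll hold for a second.

Request:
arm_command(deltas=[0, 0, 0, 0, 0, 0, 91.8, 0, 0, 0, 0, 0, 0, 91.8, 0, 0, 0, 0, 0, 0, 91.8, 0, 0, 0, 0, 0, 0, 91.8, 0, 0, 0, 0, 0, 0, 91.8, 0, 0, 0, 0, 0, 0, 91.8, 0, 0, 0, 0, 0, 0, 91.8, 0, 0, 0, 0, 0, 0, 91.8, 0, 0, 0, 0, 0, 0, 91.8, 0, 0, 0, 0, 0, 0, 91.8, 0, 0, 0, 0, 0, 0, 91.8, 0, 0, 0, 0, 0, 0, 91.8])

```text
clock: 5.6
position: [0.533, 0.0761, 0.0566]
ee_rot: [3.133, 0.228, -0.001]
force: [-5.4, -1.6, 4.5]
width: 1.003
gripper_force: 3.8
```

```bash
python3 - <<'E'
from h import *
s=sensors.observe();print(s["clock"],s["position"],s["force"])
cv2.imwrite("pics/w3.png",optics.get_image("wrist"))
E
```

```text
5.6 [0.53301163 0.07607657 0.05657825] [-5.36461107 -1.59654962  4.5377216 ]
```

View pics/w3.png

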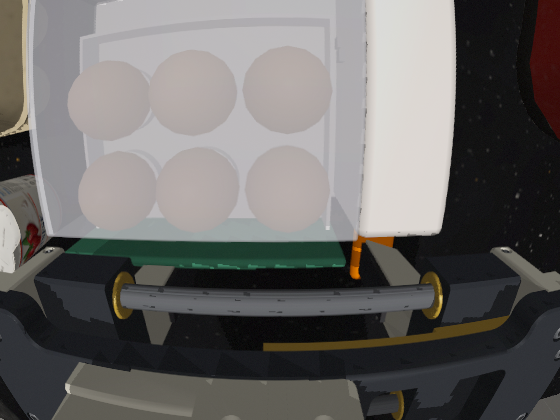

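The picture shows the green tray popped out (rows 240–268) and resting against the left finger. Next I raise the tool off the tab and back away slowly.

Request:
arm_command(deltas=[0, 0, 0, 0, 0, 0.002, 91.8, 0, 0, 0, 0, 0, 0.004, 91.8, 0, 0, 0, 0, 0, 0.006, 91.8, 0, 0, 0, 0, 0, 0.009, 91.8, 0, 0, 0, 0, 0, 0.012, 91.8, 0, 0, 0, 0, 0, 0.015, 91.8, 0, 0, 0, 0, 0, 0.015, 91.8, 0, 0, 0, 0, 0, 0.015, 91.8, 0, 0, 0, -0.002, 0, 0.015, 91.8, 0, 0, 0, -0.004, -0.001, 0.015, 91.8, 0, 0, 0, -0.006, -0.001, 0.015, 91.8, 0, 0, 0, -0.008, -0.001, 0.015, 91.8, 0, 0, 0, -0.01, -0.001, 0.015, 91.8, 0, 0, 0, -0.012, -0.002, 0.015, 91.8, 0, 0, 0, -0.014, -0.002, 0.015, 91.8, 0, 0, 0, -0.016, -0.002, 0.015, 91.8, 0, 0, 0, -0.018, -0.003, 0.015, 91.8, 0, 0, 0, -0.02, -0.003, 0.015, 91.8])

```text
clock: 7.45
position: [0.5132, 0.0732, 0.0717]
ee_rot: [-3.133, -0.229, 0.0]
force: [-2.4, -0.8, 0.0]
width: 1.001
gripper_force: 1.3
```

Following well: the tab is released and the tray is still pressing on the finger. I keep backing off.

Request:
arm_command(deltas=[0, 0, 0, -0.002, 0, 0, 91.8, 0, 0, 0, -0.004, -0.001, 0, 91.8, 0, 0, 0, -0.006, -0.001, 0, 91.8, 0, 0, 0, -0.008, -0.001, 0, 91.8, 0, 0, 0, -0.01, -0.001, 0, 91.8, 0, 0, 0, -0.012, -0.002, 0, 91.8, 0, 0, 0, -0.014, -0.002, 0, 91.8, 0, 0, 0, -0.016, -0.002, 0, 91.8, 0, 0, 0, -0.018, -0.003, 0, 91.8, 0, 0, 0, -0.02, -0.003, 0, 91.8, 0, 0, 0, -0.022, -0.003, 0, 91.8, 0, 0, 0, -0.024, -0.003, 0, 91.8, 0, 0, 0, -0.026, -0.004, 0, 91.8, 0, 0, 0, -0.028, -0.004, 0, 91.8, 0, 0, 0, -0.03, -0.004, 0, 91.8, 0, 0, 0, -0.032, -0.005, 0, 91.8, 0, 0, 0, -0.034, -0.005, 0, 91.8, 0, 0, 0, -0.036, -0.005, 0, 91.8, 0, 0, 0, -0.038, -0.006, 0, 91.8, 0, 0, 0, -0.04, -0.006, 0, 91.8])

```text
clock: 9.45
position: [0.4733, 0.0671, 0.0717]
ee_rot: [3.133, 0.228, -0.0]
force: [-0.5, 0.4, 0.3]
width: 1.004
gripper_force: 0.0
```

Request:
arm_command(deltas=[0, 0, 0, -0.002, 0, 0, 91.8, 0, 0, 0, -0.004, -0.001, 0, 91.8, 0, 0, 0, -0.006, -0.001, 0, 91.8, 0, 0, 0, -0.01, -0.001, 0, 91.8, 0, 0, 0, -0.015, -0.002, 0, 91.8, 0, 0, 0, -0.02, -0.003, 0, 91.8, 0, 0, 0, -0.03, -0.004, 0, 91.8, 0, 0, 0, -0.04, -0.006, 0, 91.8, 0, 0, 0, -0.05, -0.007, 0.01, 91.8, 0, 0, 0, -0.05, -0.007, 0.03, 91.8, 0, 0, 0, -0.05, -0.007, 0.05, 91.8, 0, 0, 0, -0.05, -0.007, 0.07, 91.8, 0, 0, 0, -0.05, -0.007, 0.09, 91.8, 0, 0, 0, -0.05, -0.007, 0.09, 91.8, 0, 0, 0, -0.05, -0.007, 0.09, 91.8])

```text
clock: 10.95
position: [0.4231, 0.0601, 0.1623]
ee_rot: [3.133, 0.228, 0.002]
force: [-0.4, -0.0, 0.2]
width: 1.0
gripper_force: 0.0
```

```bash
python3 - <<'E'
from h import *
s=sensors.observe();print(s["clock"],s["position"],s["force"])
cv2.imwrite("pics/w4.png",optics.get_image("wrist"))
E
```

```text
10.95 [0.42314572 0.06008216 0.16227065] [-0.43607814 -0.02849158  0.16763009]
```

View pics/w4.png

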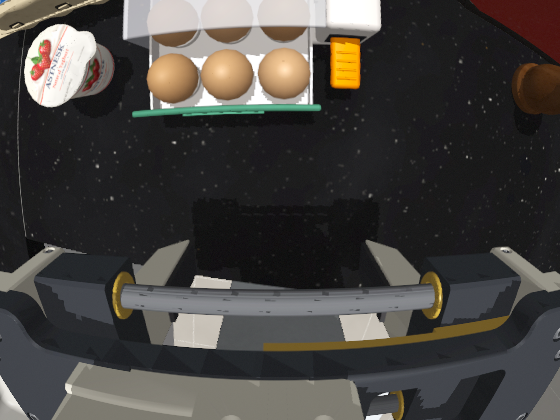

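The tray stands open with its front edge at about (227, 112), the tab is up at (345, 63), and the pot and mill are undisturbed. I'll check how far the tray is out, then hand in.

```bash
python3 - <<'E'
from h import *
from scipy.spatial.transform import Rotation as R
Rk=R.from_euler("z",.145).as_matrix(); c=np.array([.6177,.1068,0])
p=((plane("wrist",[(227,112)],.069)-c)@Rk)[0]; print(p, "out",-.0635-p[0])
if -.0635-p[0]>.054: print(arm.sign_off())
E
```

```text
[-0.12360722  0.01681371  0.069     ] out 0.06010722005831462
the job is handed in; nothing more can be done
None
```

The job is handed in: the tray popped out about a centimetre onto the finger, was held there for over a second, then followed it to about 60 mm out; the tab is up, and I saw no bystander moved.

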